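# Lock the router plate's insert ring with the two-pin wrench

### The arm

A 6-joint arm with a two-finger parallel gripper is mounted at the origin on the work surface. World frame = base frame: x ahead of the robot, y to its left, z up, the work surface at z = 0. Lengths are in m, angles in rad, forces in N, time in s.
With the tool pointing down it reaches from about 0.35 to 0.8 m from the base axis. Payload 7.3 kg.
Tool frame: the origin (TCP) lies between the finger pads; the fingertips stand ahead of it and the grasp point (between the pads) is the TCP (bot.tip_reach is the z of the fingertips in the tool frame, in m); z points along the fingers, y is the direction in which the jaws open and shut (so a half turn about z gives the same grasp; the last joint's range is limited). The gripper opens to 85 mm and grips with 20 to 120 N. Pads are 22 mm wide; open, the fingers measure 114 mm over their backs; the gripper's body (76 mm by 85 mm) begins 54 mm behind the grasp point. The pads swing forward as they close: fully open they stand 13 mm farther back than shut.
Start: joints at [1.176, 0.342, 1.524, -0, 1.275, -0.146], TCP at [0.129, 0.509, 0.25] pointing down, gripper open.
Joint ranges: [-2.53, 2.53], [-0.77, 2.02], [0.04, 2.7], [-1, 4.14], [0.28, 2.66], [-3.11, 3.11]. Speed limits (rad/s): [2.57, 2.57, 3.14, 3.14, 3.14, 3.14].

### API

Orientations are given as a unit quaternion [w, x, y, z].
In Python, from rig import bot gives the robot as it stands. Calls block until the motion is done:
- bot.movep(position, orientation): joint-space move of the TCP to a pose.
- bot.move_linear(position, orientation=None, velocity=0.15, guard=None): straight line of the TCP; orientation=None keeps the orientation; velocity is the mean speed in m/s. With guard (N) it stops when the force on the tool has changed by that much, and returns True; else False.
- bot.movej(angles): joint-space move.
- bot.gripper_to(opening, f_grip=None): finger opening in m; f_grip is the grip in N (None keeps the last); returns when the fingers have stopped.
- bot.sleep(seconds).
- bot.solve_ik(position, orientation): joint angles nearest the present ones, or None.
- bot.read_state(): the state.
- bot.read_camera(name): name is "scene" or "top"; returns the picture (480x640x3 uint8, red, green, blue); there is no depth.
- bot.get_calibration(name): a dict with "fov_y" (degrees; the focal length in pixels is half the picture's height over the tangent of half this angle, whatever the lens; pixels are square), "cx", "cy" (the principal point, pixels), "R" (3x3) and "t" (3): a world point X has camera coordinates R X + t. Camera axes: x right, y down, z forward; pixel columns grow to the right and rows downward; lengths in m; the calibration is good to about 2 mm. A picture is of the moment at which its call begins. get_calibration takes no time and is no camera call.
A pose or a line that the arm cannot do raises bot.PlanningError and nothing moves.
- bot.sign_off(): hands the job in, once; it reports no verdict.
Trained networks look in the newest picture that a camera, given by its name, has taken for a name from the list of things; names that differ only in an ending like _2 or _b are one class to them, and where a whole thing is asked for, a point or a joint stands for the part that bears it (a point fixed in the world has none). Each returns a list of dicts, best first, with "confidence" (0 to 1); they miss things now and then, are a little off and sometimes report something else, mostly with a low value. They report only what shows in the picture. A call takes as long as a camera call. They do not tell look-alikes from the thing itself.
- bot.regions_of(camera, thing): "mask" (480x640 bool, what is visible of it).
- bot.tip_of(camera, thing): "point" ([x, y, z] in m, in world coordinates, good to about 4 mm: a listed point, or the origin of a listed thing).
The state is a dict: "time_s": time; "q": joint angles; "dq": joint speeds; "joint_efforts": joint torques, N m; "eef_pos": TCP position; "orientation": TCP orientation; "ft_force": force on the tool from outside, world axes, zero at the start; "moment": the same for the moment, N m; "opening": finger opening in m.
Only numpy, scipy, OpenCV 4.12 (cv2) and the standard library are available. Lean on these libraries where they do the work, as an engineer would, in place of code of your own. Each camera call takes 0.05 s, during which the arm holds its last target.

### The job

Lock the insert ring in the router plate: take the two-pin wrench off its wooden block, set both pins fully home in the ring's two holes so that the bar lies flat on the ring, and with the wrench turn the ring clockwise (seen from above) until it stops, its holes in line with the two dark marks on the plate. Then lift the wrench off and put it back astride its wooden block, grip upwards, a pin hanging on either side, and leave everything else on the bench where it is.

Things in the scene. Friction and masses are not known exactly. Their poses are not given: they have to be found in the camera images.
- wrench_grip (a point): centre of the grip of the loose two-pin wrench (0.22 kg): a black plastic fin 60 long (x) x 16 wide (y) x 45 high, standing on the middle of a flat steel bar. This point is 30.5 above the bar's underside, 22.5 below the fin's top; z up. Pinch the fin across its width, jaws closing along y. The wrench is the same turned end for end
- wrench_mid (a point): centre of the underside of the wrench's bar, which is 100 long (x) x 26 wide (y) x 8 thick. Two steel pins point down from it on its x axis at +36 and -36, 8 in diameter and 8 long, with tapered tips; z up
- ring_mid (a point): centre of the top face of the aluminium insert ring, 104 across and 10 thick, flush with the router plate's top 50 above the bench, with an open bore of 36. Its two through holes, 11 in diameter, lie on its x axis at +36 and -36 from here. z is up; the frame turns with the ring
- ring (a joint): turning of the ring in the plate, rad: grows clockwise seen from above, stiff by friction (about 0.12 N m) and stays where it is left; begins between 0 and 0.5, hard stop (locked) at 1.2, where the ring's x axis lies along the plate's x axis
- plate_mid (a point): centre of the top face of the fixed dark steel router plate, 190 x 190 x 10, standing on two wooden battens, top 50 above the bench. The two dark marks (18 x 3) lie on its x axis, 56 to 74 from the centre on either side; z is up
- rest_top (a point): centre of the top face of the fixed dark wooden block that carries the wrench, 44 (its x) x 70 (its y) x 30 high. The wrench's bar lies across it along x, the pins hanging beside its two 70-long sides with 10 to spare either way
- nut: bystander: round steel collet nut, 28 across, 14 high, standing on a corner of the router plate; origin at the centre of its underside
- offcut: bystander: wooden offcut 45 x 100 x 19 lying beside the wooden block, on its +x side; origin at the centre of its underside
- flat_wrench_mid (a point): bystander: flat open-ended wrench 150 long lying on the bench between plate and block; its middle
- tape: bystander: round grey tape measure 68 across and 32 high, at the back of the bench; origin at the centre of its underside
- glue: bystander: white bottle 60 across and 160 high, at the back of the bench; origin at the centre of its underside
Mind the look-alikes: they are no part of the job. Leave any pink look-alike of the part that bears wrench_grip alone. Leave any red look-alike of the part that bears rest_top alone.

How it is judged:
On the way, in this order (a step that is already met when the one before it is completed fails the run):
1. both pins of the wrench are fully in the ring's holes, the bar flat on the ring, before the ring is turned (joint still under 0.7) (horizontal distance between wrench_mid and ring_mid below 0.004 m and z of wrench_mid in the frame of ring_mid below 0.003 m and angle between the x axis of wrench_mid and the x axis of ring_mid, either way round below 0.15 rad and angle between wrench_mid's own z axis and vertical below 0.07 rad and value of joint ring below 0.7 rad), for 0.1 s.
2. the ring is turned to its stop (joint above 1.13) with both pins still in its holes (horizontal distance between wrench_mid and ring_mid below 0.005 m and z of wrench_mid in the frame of ring_mid below 0.005 m and angle between the x axis of wrench_mid and the x axis of ring_mid, either way round below 0.15 rad and value of joint ring above 1.13 rad), for 0.1 s.
At the end, for the whole second after the job is handed in: The ring stands at its stop (joint above 1.13 of 1.2 rad) and the wrench rests, upright within 0.07 rad, astride its block: bar flat on the block's top (within 3 mm), its middle within 30 mm of the block's middle, lying across it within 0.7 rad (value of joint ring above 1.13 rad and horizontal distance between wrench_mid and rest_top below 0.03 m and z of wrench_mid in the frame of rest_top between -0.003 and 0.003 m and angle between wrench_mid's own z axis and vertical below 0.07 rad and angle between the x axis of wrench_mid and the x axis of rest_top, either way round below 0.7 rad); the robot touches nothing.
It fails at once if a bystander is moved by more than 30 mm (distance of any of nut, offcut, flat_wrench_mid, tape, glue from where it was at the start of the episode above 0.03 m).
It also fails if it takes over 54 s, if anything falls off the work surface, if the arm or the gripper's body presses on something with over 40 N, if the wrist force passes 120 N, or if a joint passes its speed limit or range.

## Working session

There is one attempt and no reset: what is moved stays moved. The work goes in short steps, each a Python script; the robot and the scene stay as the last script left them, time stands still between calls to the robot, and variables do not carry over. Pictures are saved under pics/ and viewed, and the job is handed in when it is done.

```bash
ls; mkdir -p pics; python3 - <<'E'
from rig import bot
import cv2
for n in ["scene","top"]:
    im=bot.read_camera(n); cv2.imwrite(f"pics/{n}0.png",im[:,:,::-1])
    c=bot.get_calibration(n); print(n,c)
    for t in ["wrench_grip","wrench_mid","ring_mid","plate_mid","rest_top","nut","offcut","flat_wrench_mid","tape","glue"]:
        print(t,[(d["point"],round(d["confidence"],2)) for d in bot.tip_of(n,t)])
print(bot.read_state(),bot.tip_reach)
E
```

```text
pics
scene {'fov_y': 53.933145090726896, 'cx': 322.8670564593911, 'cy': 244.64426408756628, 'R': array([[ 0.67225724,  0.74031709,  0.00089386],
       [ 0.43467968, -0.39374018, -0.809952  ],
       [-0.59926937,  0.54488464, -0.58649548]]), 't': array([-0.44418402, -0.19447379,  1.26926032])}
wrench_grip [([0.5711, 0.1997, 0.0603], 0.86)]
wrench_mid [([0.5607, 0.339, 0.0094], 0.93), ([0.5682, 0.1983, 0.0308], 0.85), ([0.4967, -0.1996, 0.048], 0.3)]
ring_mid [([0.4964, -0.1964, 0.0487], 0.62)]
plate_mid [([0.4949, -0.1968, 0.0482], 0.64)]
rest_top [([0.4488, 0.237, 0.0289], 0.82), ([0.7688, 0.2391, -0.0015], 0.63), ([0.4661, 0.0847, 0.0317], 0.57)]
nut [([0.5732, -0.1468, 0.0493], 0.53)]
offcut [([0.677, 0.2315, 0.0025], 0.87)]
flat_wrench_mid [([0.499, -0.0014, 0.0087], 0.82), ([0.4929, -0.1978, 0.0449], 0.6)]
tape [([0.8034, 0.0604, -0.0008], 0.57)]
glue [([0.7662, 0.2388, -0.0004], 0.59)]
top {'fov_y': 43.332618909002484, 'cx': 322.28502707211095, 'cy': 245.61543458472093, 'R': array([[ 0.00258127, -0.99995412,  0.00922423],
       [-0.98025099, -0.00435421, -0.19770946],
       
[... 638 characters left out ...]
9, 0.2364, 0.0056], 0.97)]
{'time_s': 1.1, 'q': array([ 1.17601203e+00,  3.42000513e-01,  1.52407841e+00, -3.59566438e-05,
        1.27539609e+00, -1.46010090e-01]), 'dq': array([-0.00087768,  0.00035226, -0.00070915, -0.00127114, -0.00201698,
       -0.0007566 ]), 'joint_efforts': array([-1.55722078e-04, -4.33572829e+01, -2.46272063e+01, -2.73857431e-04,
        9.88719489e-05,  2.42018092e-05]), 'eef_pos': array([0.12926706, 0.50886383, 0.25032879]), 'orientation': array([3.22875002e-05, 1.24061404e-01, 9.92274541e-01, 5.20916430e-05]), 'ft_force': array([-0.50089342, -0.3803413 , -0.87297542]), 'moment': array([-0.03532781,  0.02169602,  0.02932426]), 'opening': 0.08544138218140788} 0.019
```

View pics/scene0.png

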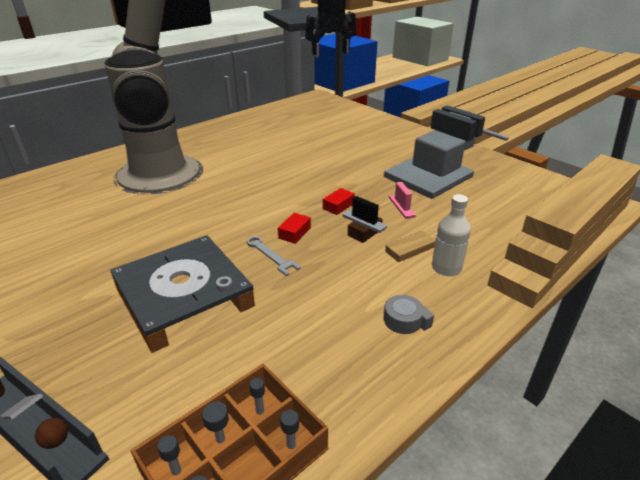

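View pics/top0.png

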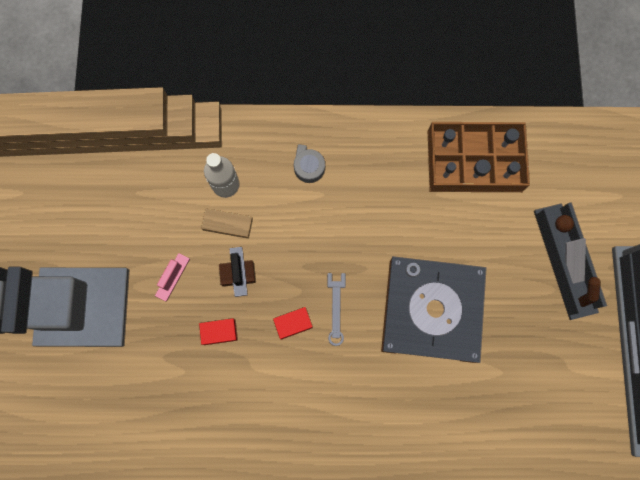

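The real wrench sits on the dark brown block, at about (238,270) in the top picture. The pink wrench and the red blocks are decoys. The ring is at about (436,308), with holes near (422,296) and (449,321). I'll zoom in to measure these.

```bash
python3 - <<'E'
import cv2,numpy as np
t=cv2.imread("pics/top0.png");s=cv2.imread("pics/scene0.png")
a=cv2.resize(t[250:370,375:495],(480,480),interpolation=cv2.INTER_CUBIC) 
b=cv2.resize(t[235:305,205:275],(310,310),interpolation=cv2.INTER_CUBIC)
o=np.zeros((480,800,3),np.uint8);o[:,:480]=a;o[:310,485:795]=b
cv2.imwrite("pics/zoom0.png",o)
a=cv2.resize(s[230:350,105:255],(600,480),interpolation=cv2.INTER_CUBIC) 
b=cv2.resize(s[190:245,335:390],(200,200),interpolation=cv2.INTER_CUBIC)
o=np.zeros((480,800,3),np.uint8);o[:,:600]=a;o[:200,600:]=b
cv2.imwrite("pics/zoom1.png",o)
E
```

```text
(no output)
```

View pics/zoom0.png

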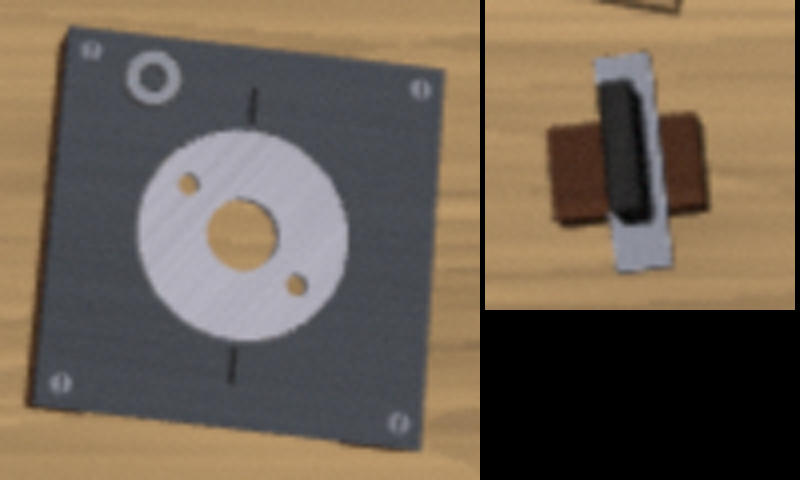

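View pics/zoom1.png

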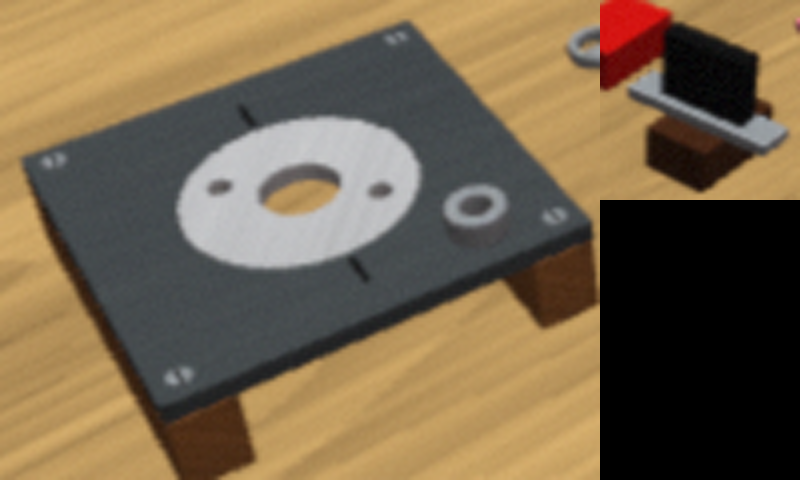

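```bash
cat > h.py <<'E'
import cv2,numpy as np
from rig import bot
def P(cam):
    c=bot.get_calibration(cam); f=240/np.tan(np.radians(c["fov_y"]/2))
    K=np.array([[f,0,c["cx"]],[0,f,c["cy"]],[0,0,1]]); return K@np.c_[c["R"],c["t"]]
def rect(img,cam,ctr,half,z,s=0.00025):
    # rectified view of plane z: row r,col c -> x=ctr0+half-r*s ; y=ctr1+half-c*s
    M=P(cam); H=np.c_[M[:,0],M[:,1],M[:,2]*z+M[:,3]]
    A=np.array([[0,-s,ctr[0]+half],[-s,0,ctr[1]+half],[0,0,1.]])
    n=int(2*half/s)
    return cv2.warpPerspective(img,H@A,(n,n),flags=cv2.INTER_CUBIC|cv2.WARP_INVERSE_MAP)
def w(px,ctr,half,s=0.00025): # (col,row)->xy
    return np.array([ctr[0]+half-px[1]*s, ctr[1]+half-px[0]*s])
def blobs(m,ctr,half,s=0.00025):
    out=[]
    for c in cv2.findContours(m.astype(np.uint8),cv2.RETR_CCOMP,cv2.CHAIN_APPROX_NONE)[0]:
        a=cv2.contourArea(c)*s*s*1e6
        if a<20: continue
        mo=cv2.moments(c); p=w((mo["m10"]/mo["m00"],mo["m01"]/mo["m00"]),ctr,half)
        r=cv2.minAreaRect(c); bx=np.array([w(q,ctr,half) for q in cv2.boxPoints(r)])
        e=[bx[1]-bx[0],bx[2]-bx[1]]; L=[np.linalg.norm(v) for v in e]; k=int(np.argmax(L))
        ang=np.arctan2(e[k][1],e[k][0]); ang=(ang+np.pi/2)%np.pi-np.pi/2
        out.append((round(a),p.round(4),bx.mean(0).round(4),[round(1000*l,1) for l in L],round(ang,3)))
    return out
E
python3 - <<'E'
from h import *
o=[]
for cam in ["top","scene"]:
    im=cv2.imread(f"pics/{cam}0.png")
    ctr=(0.496,-0.196);half=.08
    r=rect(im,cam,ctr,half,0.05); o.append(r)
    g=cv2.cvtColor(r,cv2.COLOR_BGR2GRAY); hsv=cv2.cvtColor(r,cv2.COLOR_BGR2HSV)
    print(cam,"ring",blobs((g>130)&(hsv[...,1]<60),ctr,half)); print("wood",blobs((hsv[...,1]>70)&(g>70),ctr,half)); print("dark",blobs(g<48,ctr,half))
for cam in ["top","scene"]:
    im=cv2.imread(f"pics/{cam}0.png")
    ctr=(0.568,0.2);half=.08
    r=rect(im,cam,ctr,half,0.038); o.append(r)
    g=cv2.cvtColor(r,cv2.COLOR_BGR2GRAY); hsv=cv2.cvtColor(r,cv2.COLOR_BGR2HSV)
    print(cam,"bar",blobs((g>110)&(hsv[...,1]<60),ctr,half))
    r=rect(im,cam,ctr,half,0.083);o.append(r)
    g=cv2.cvtColor(r,cv2.COLOR_BGR2GRAY);print("fin",blobs(g<45,ctr,half))
    r=rect(im,cam,ctr,half,0.03);hsv=cv2.cvtColor(r,cv2.COLOR_BGR2HSV)
    print("blk",blobs((r.max(2)<110)&(hsv[...,1]>90),ctr,half)); o.append(r)
o=[cv2.resize(x,(200,200)) for x in o]
cv2.imwrite("pics/rect0.png",np.vstack([np.hstack(o[:4]),np.hstack(o[4:])]))
E
```

```text
top ring [(8422, array([ 0.494 , -0.1955]), array([ 0.4942, -0.1953], dtype=float32), [np.float32(103.5), np.float32(103.8)], np.float32(0.763)), (78, array([ 0.4692, -0.2218]), array([ 0.4691, -0.2219], dtype=float32), [np.float32(10.3), np.float32(9.9)], np.float32(-0.785)), (971, array([ 0.4941, -0.1958]), array([ 0.4945, -0.1958], dtype=float32), [np.float32(35.7), np.float32(34.6)], np.float32(-0.829)), (77, array([ 0.5191, -0.1698]), array([ 0.519 , -0.1698], dtype=float32), [np.float32(9.9), np.float32(9.5)], np.float32(-0.785)), (159, array([ 0.5676, -0.1535]), array([ 0.5681, -0.1535], dtype=float32), [np.float32(25.0), np.float32(15.7)], np.float32(-1.571))]
wood [(46, array([ 0.4688, -0.2209]), array([ 0.4689, -0.2209], dtype=float32), [np.float32(7.1), np.float32(8.4)], np.float32(0.1)), (860, array([ 0.4937, -0.195 ]), array([ 0.4939, -0.1951], dtype=float32), [np.float32(32.5), np.float32(33.6)], np.float32(0.785)), (48, array([ 0.5186, -0.1691]), array([ 0.5186, -0.1691], dtype=float32), [np.float32(7.4), np.float32(8.4)], np.float32(0.464))]
dark []
scene ring [(8510,
[... 3107 characters left out ...]
p.float32(14.4), np.float32(6.4)], np.float32(-0.55)), (24, array([0.5616, 0.235 ]), array([0.561 , 0.2357], dtype=float32), [np.float32(12.2), np.float32(4.6)], np.float32(-0.927)), (34, array([0.568 , 0.2386]), array([0.5673, 0.2397], dtype=float32), [np.float32(17.8), np.float32(4.1)], np.float32(-1.03)), (103, array([0.5677, 0.2194]), array([0.5686, 0.2198], dtype=float32), [np.float32(19.1), np.float32(14.0)], np.float32(-0.785)), (448, array([0.5515, 0.2541]), array([0.5469, 0.2584], dtype=float32), [np.float32(116.8), np.float32(29.8)], np.float32(-0.399)), (2840, array([0.5913, 0.1663]), array([0.5869, 0.164 ], dtype=float32), [np.float32(51.9), np.float32(70.0)], np.float32(0.122))]
```

View pics/rect0.png

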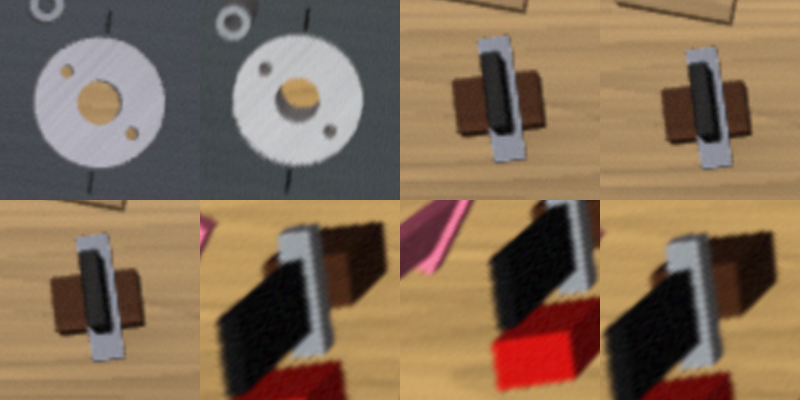

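Both cameras agree on the angles:

| Item | Value |
|---|---|
| Wrench angle | 0.135 rad |
| Ring axis | 0.805 rad |
| Marks | -0.114 rad |
| Implied joint value | about 0.28 |

Their positions differ by about 2 mm. I'll average them for the grasp, then align the wrench to the ring with both in the same picture.

```bash
cat >> h.py <<'E'
def Q(a): return np.array([0,np.cos(a/2),np.sin(a/2),0])
def st():
    s=bot.read_state(); print("t",round(s["time_s"],2),"p",s["eef_pos"].round(4),"F",s["ft_force"].round(1),"M",s["moment"].round(2),"op",round(s["opening"],4),"q6",round(s["q"][5],2)); return s
def shot(n,tag):
    im=bot.read_camera(n)[:,:,::-1].copy(); cv2.imwrite(f"pics/{n}_{tag}.png",im); return im
E
python3 - <<'E'
from h import *
a=0.135; W=[0.5708,0.199]
bot.movep([*W,0.16],Q(a)); st()
shot("top","a");shot("scene","a")
bot.move_linear([*W,0.062],velocity=0.12,guard=8); st()
bot.gripper_to(0.0,60); st()
bot.move_linear([*W,0.13],velocity=0.12); st()
bot.sleep(.2)
shot("top","b");shot("scene","b")
E
python3 -c "
import cv2,numpy as np
s=[cv2.resize(cv2.imread(f'pics/{n}_{t}.png')[y:y+150,x:x+200],(400,300)) for t in 'ab' for n,x,y in(('top',140,180),('scene',270,100))]
cv2.imwrite('pics/v1.png',np.vstack([np.hstack(s[:2]),np.hstack(s[2:])]))"
```

```text
t 3.08 p [0.5705 0.1998 0.1602] F [ 1.2 -0.5 -1.2] M [0.02 0.03 0.03] op 0.0852 q6 1.64
t 4.14 p [0.5713 0.1992 0.0628] F [ 0.5  0.5 -0.1] M [0.03 0.05 0.  ] op 0.0855 q6 1.64
t 4.78 p [0.571  0.1991 0.0623] F [-0.1  0.   2.8] M [-0.07  0.04  0.04] op 0.0154 q6 1.64
t 5.5 p [0.5702 0.1989 0.1292] F [-0.   0.1 -2.2] M [ 0.04 -0.04 -0.  ] op 0.0152 q6 1.64
```

View pics/v1.png

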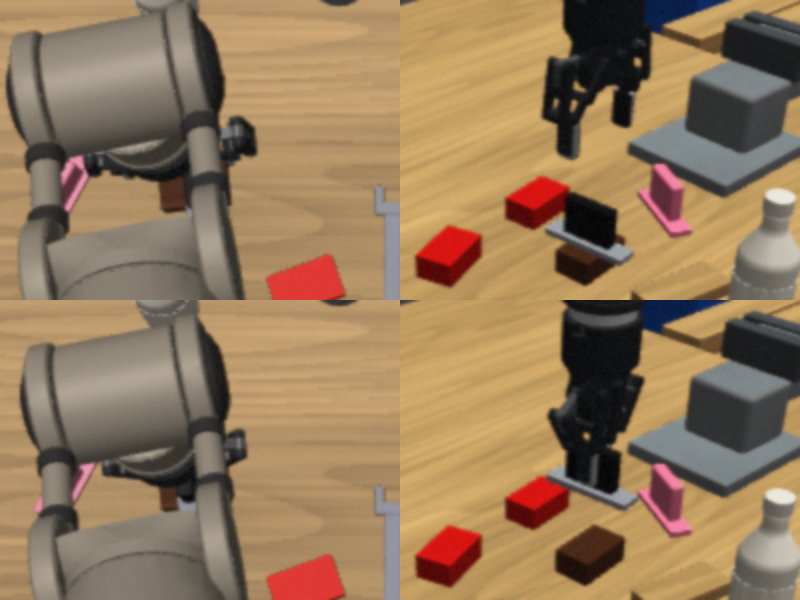

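The wrench is lifted and the brown block is empty. I'll carry it above the ring at the ring's angle and compare the two in the scene camera.

```bash
python3 - <<'E'
from h import *
im=cv2.imread("pics/scene_b.png"); ctr=(0.568,0.2);half=.08
r=rect(im,"scene",ctr,half,0.03); cv2.imwrite("pics/blk.png",r)
s=bot.read_state()["eef_pos"]
bot.move_linear([s[0],s[1],0.17],velocity=0.2)
bot.movep([0.495,-0.1948,0.17],Q(0.805))
bot.move_linear([0.495,-0.1948,0.104],velocity=0.12); bot.sleep(.3); st()
im=shot("scene","c"); im2=shot("top","c")
a=cv2.resize(im[200:340,100:260],(640,560),interpolation=cv2.INTER_CUBIC)
cv2.imwrite("pics/v2.png",a); cv2.imwrite("pics/v3.png",cv2.resize(im2[220:400,360:520],(480,540)))
E
```

```text
t 8.63 p [ 0.4953 -0.195   0.1046] F [ 0.5  0.8 -2.1] M [ 0.01  0.05 -0.04] op 0.015 q6 0.25
```

View pics/v2.png

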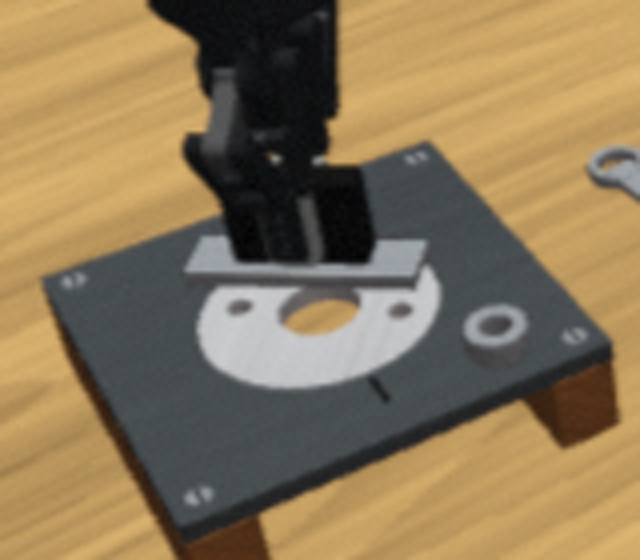

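View pics/v3.png

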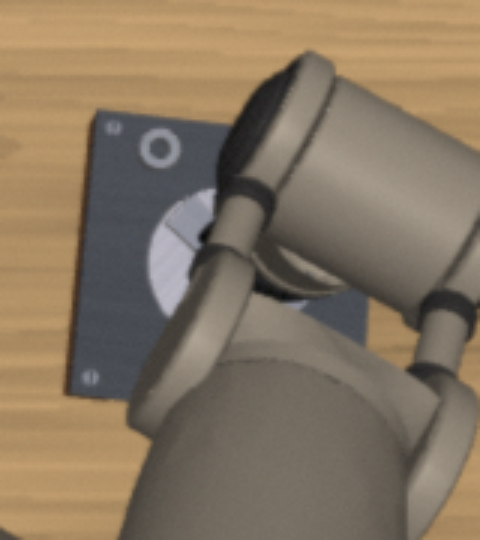

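View pics/blk.png

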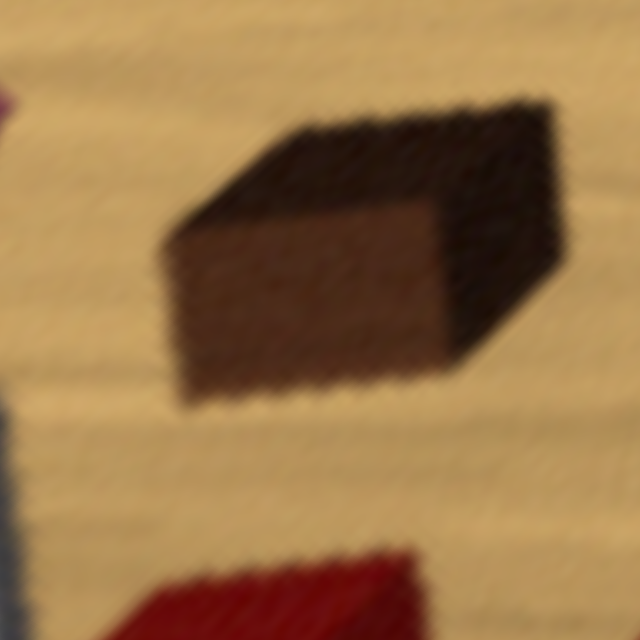

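```bash
python3 - <<'E'
from h import *
im=cv2.imread("pics/scene_c.png"); ctr=(0.496,-0.195);half=.08
r=rect(im,"scene",ctr,half,0.0803)
hsv=cv2.cvtColor(r,cv2.COLOR_BGR2HSV);g=cv2.cvtColor(r,cv2.COLOR_BGR2GRAY)
cv2.imwrite("pics/v4.png",r)
v=np.hstack([r,cv2.cvtColor(((g>120)&(hsv[...,1]<60)).astype(np.uint8)*255,cv2.COLOR_GRAY2BGR)])
cv2.imwrite("pics/v4.png",cv2.resize(r,(600,600)))
M=P("scene")
for z in(0.0803,):
  for dx,dy in((50,13),(50,-13),(-50,-13),(-50,13)):
    a=0.805;X=np.array([.4953+(dx*np.cos(a)-dy*np.sin(a))/1e3,-.195+(dx*np.sin(a)+dy*np.cos(a))/1e3,z,1]);p=M@X;p=p[:2]/p[2];print(dx,dy,((p-[100,200])*4).round(1))
E
```

```text
50 13 [424.2 237.4]
50 -13 [410.3 274.5]
-50 -13 [178.7 270.2]
-50 13 [198.5 233.2]
```

View pics/v4.png

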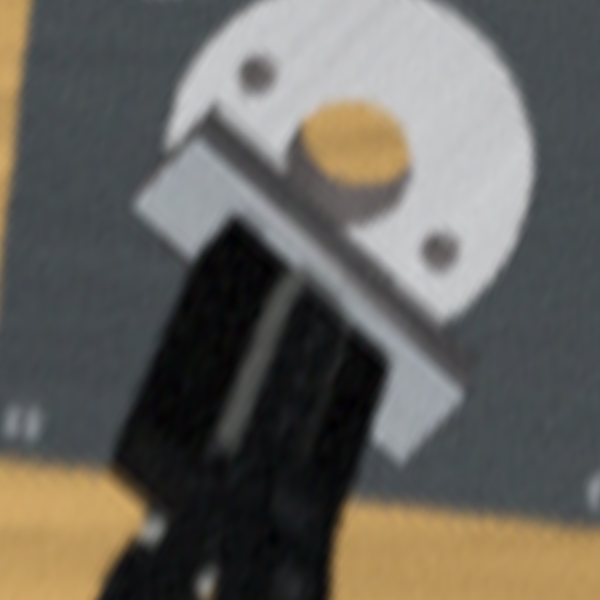

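Bar centre in the scene camera is (0.4952, -0.1952) and the ring is at (0.496, -0.194). The angle is right at 0.807. I'll shift by (+0.8, +1.2) mm and insert with a guard.

```bash
python3 - <<'E'
from h import *
s=bot.read_state()["eef_pos"]
T=np.array([0.496,-0.1938])
bot.move_linear([*T,0.096],velocity=0.06); s=st()
h=bot.move_linear([*T,0.081],velocity=0.03,guard=6); print(h); s=st()
im=shot("scene","d")
cv2.imwrite("pics/v5.png",cv2.resize(im[200:340,100:260],(640,560),interpolation=cv2.INTER_CUBIC))
E
```

```text
t 9.02 p [ 0.4956 -0.1935  0.0953] F [ 0.2 -0.8 -2.7] M [-0.03  0.04  0.01] op 0.0152 q6 0.25
True
t 9.49 p [ 0.4959 -0.1938  0.0822] F [-1.1  0.5  6.5] M [0.09 0.1  0.04] op 0.0158 q6 0.25
```

View pics/v5.png

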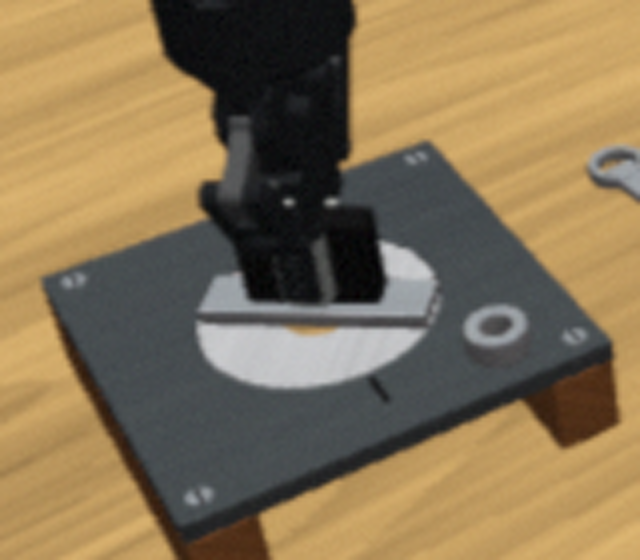

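The guard stopped the move at TCP z = 0.0822, where I expect the pins to be home (0.0823). The picture shows the bar flat on the ring. Next is the turn, watching the moment.

```bash
python3 - <<'E'
from h import *
bot.sleep(.3); s=st()
T=np.array([0.496,-0.1939,0.0818])
a=0.805; m0=s["moment"][2]
while a>-0.24:
    a-=0.1 if a>0 else 0.03
    bot.movep(T,Q(a)); s=bot.read_state()
    o=s["orientation"]; aa=2*np.arctan2(o[2],o[1])
    print(round(a,3),round(aa,3),s["time_s"].__round__(2),s["eef_pos"].round(4),s["ft_force"].round(1),s["moment"].round(2))
    if abs(s["moment"][2]-m0)>0.9 or np.abs(s["ft_force"]).max()>25: break
bot.sleep(.3); st()
im=shot("scene","e")
cv2.imwrite("pics/v6.png",cv2.resize(im[200:340,100:260],(640,560),interpolation=cv2.INTER_CUBIC))
E
```

```text
t 9.84 p [ 0.4959 -0.1937  0.0822] F [-0.3  1.2  6.3] M [ 0.03  0.08 -0.03] op 0.0155 q6 0.25
0.705 0.707 10.09 [ 0.4962 -0.194   0.0822] [-1.4  1.5  5.6] [ 0.16  0.21 -0.15]
0.605 0.609 10.34 [ 0.4963 -0.1941  0.0822] [-1.4  1.   5.8] [ 0.06  0.14 -0.17]
0.505 0.51 10.59 [ 0.4964 -0.1942  0.0822] [ 0.1 -0.7  6.6] [-0.04  0.1  -0.14]
0.405 0.411 10.84 [ 0.4965 -0.1944  0.0822] [-0.8 -0.8  4.9] [-0.13  0.09 -0.08]
0.305 0.312 11.09 [ 0.4965 -0.1945  0.0822] [-0.1 -1.5  6. ] [-0.29  0.05 -0.11]
0.205 0.212 11.34 [ 0.4965 -0.1945  0.0822] [ 0.  -0.8  5.9] [-0.37  0.01 -0.04]
0.105 0.113 11.59 [ 0.4966 -0.1945  0.0822] [ 0.7 -2.5  5. ] [-0.48  0.04 -0.1 ]
0.005 0.013 11.84 [ 0.4966 -0.1944  0.0822] [ 0.3 -2.1  5.2] [-0.45  0.06 -0.12]
-0.095 -0.087 12.09 [ 0.4966 -0.1944  0.0822] [ 0.9 -1.9  5.1] [-0.4   0.06 -0.11]
-0.125 -0.116 12.34 [ 0.4966 -0.1944  0.0822] [ 0.6 -2.4  5.6] [-0.39 -0.   -0.1 ]
-0.155 -0.146 12.59 [ 0.4965 -0.1947  0.0822] [-0.  -4.1  6.1] [-0.65  0.12  0.06]
-0.185 -0.174 12.84 [ 0.4964 -0.1951  0.0822] [-1.  -5.8  5.4] [-0.97  0.22  0.7 ]
-0.215 -0.202 13.09 [ 0.4964 -0.1951  0.0822] [ 0.3 -5.3  5.7] [-0.96  0.22  1.62]
t 13.39 p [ 0.4964 -0.1951  0.0822] F [ 0.2 -5.7  5.5] M [-0.93  0.24  1.65] op 0.0153 q6 1.26
```

View pics/v6.png

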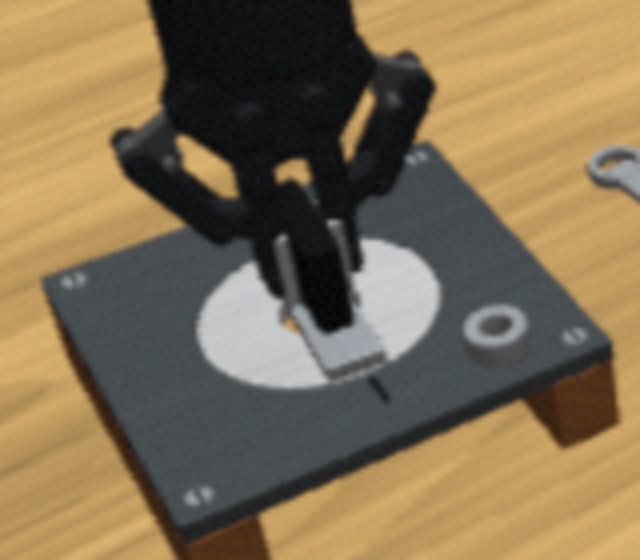

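The stop came at about -0.16, and the moment rose to 1.65 N m. I'll unload the wrench, lift it off and carry it back over the block.

```bash
python3 - <<'E'
from h import *
T=np.array([0.4964,-0.1947])
bot.movep([*T,0.0822],Q(-0.155)); st()
bot.move_linear([*T,0.097],velocity=0.04); st()
bot.move_linear([*T,0.17],velocity=0.15)
B=[0.5715,0.2005]
bot.movep([*B,0.17],Q(0.135))
bot.move_linear([*B,0.088],velocity=0.12); bot.sleep(.2); st()
im=shot("scene","f"); 
cv2.imwrite("pics/v7.png",np.hstack([cv2.resize(im[220:340,100:230],(390,360),interpolation=cv2.INTER_CUBIC),cv2.resize(im[150:270,310:440],(390,360),interpolation=cv2.INTER_CUBIC)]))
t=shot("top","f"); cv2.imwrite("pics/v8.png",cv2.resize(t[250:370,375:495],(480,480),interpolation=cv2.INTER_CUBIC))
ctr=(0.496,-0.196);half=.08
r=rect(im,"scene",ctr,half,0.05);g=cv2.cvtColor(r,cv2.COLOR_BGR2GRAY); hsv=cv2.cvtColor(r,cv2.COLOR_BGR2HSV)
for b in blobs((g>130)&(hsv[...,1]<60),ctr,half): print(b[:2])
E
```

```text
t 13.69 p [ 0.4965 -0.1949  0.0822] F [ 0.6 -2.5  4.6] M [-0.55  0.15  0.24] op 0.0154 q6 1.2
t 14.21 p [ 0.4963 -0.1943  0.0971] F [-0.2  0.5 -3.1] M [0.05 0.02 0.02] op 0.0155 q6 1.21
t 17.37 p [0.572  0.2006 0.0889] F [-0.1  0.7 -3. ] M [0.01 0.05 0.05] op 0.0156 q6 1.65
(8564, array([ 0.4961, -0.1939]))
(63, array([ 0.4604, -0.1897]))
(950, array([ 0.4963, -0.194 ]))
(68, array([ 0.5318, -0.1978]))
(542, array([ 0.5577, -0.1425]))
(189, array([ 0.558 , -0.1423]))
```

View pics/v7.png

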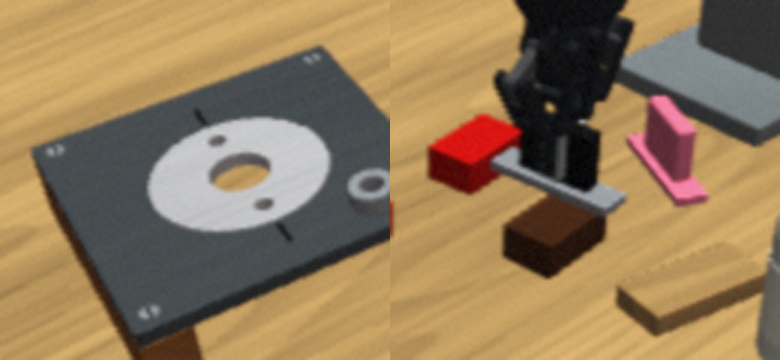

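View pics/v8.png

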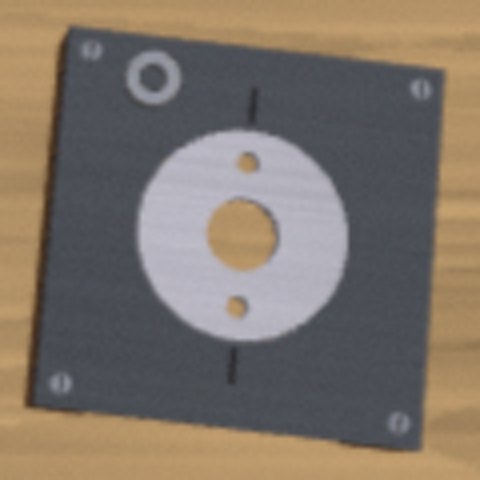

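The ring's holes line up with the marks: -0.113 against -0.114 rad in the scene view, and the top view agrees. The nut hasn't moved. Now I'll set the wrench down astride the block.

```bash
python3 - <<'E'
from h import *
B=[0.5715,0.2005]
print(bot.move_linear([*B,0.0612],velocity=0.04,guard=4)); s=st()
bot.gripper_to(0.085); st()
bot.move_linear([*B,0.19],velocity=0.12); st()
bot.movep([0.35,0.35,0.3],Q(0.9)) if bot.solve_ik([0.35,0.35,0.3],Q(0.9)) is not None else None
bot.sleep(.3); st()
im=shot("scene","g");t=shot("top","g")
cv2.imwrite("pics/v9.png",np.hstack([cv2.resize(im[150:270,310:440],(390,360),interpolation=cv2.INTER_CUBIC),cv2.resize(t[200:320,180:310],(390,360),interpolation=cv2.INTER_CUBIC)]))
cv2.imwrite("pics/v10.png",t)
ctr=(0.568,0.2);half=.08
r=rect(im,"scene",ctr,half,0.038);g=cv2.cvtColor(r,cv2.COLOR_BGR2GRAY); hsv=cv2.cvtColor(r,cv2.COLOR_BGR2HSV)
print(blobs((g>110)&(hsv[...,1]<60),ctr,half))
r=rect(t,"top",ctr,half,0.038);g=cv2.cvtColor(r,cv2.COLOR_BGR2GRAY); hsv=cv2.cvtColor(r,cv2.COLOR_BGR2HSV)
print(blobs((g>110)&(hsv[...,1]<60),ctr,half))
E
```

```text
True
t 18.07 p [0.571  0.2004 0.0623] F [0.  0.3 4.5] M [-0.04 -0.04  0.  ] op 0.0153 q6 1.65
t 18.75 p [0.5702 0.2002 0.0615] F [-0.  -0.2 -0.6] M [0.01 0.   0.05] op 0.0848 q6 1.65
t 19.97 p [0.571  0.2004 0.1891] F [ 0.3 -0.5 -0. ] M [-0.01  0.03 -0.01] op 0.0848 q6 1.65
t 21.38 p [0.3506 0.3496 0.2995] F [-0.2  0.8 -0.5] M [-0.08 -0.04  0.  ] op 0.0852 q6 1.3
[(1312, array([0.5781, 0.1972]), array([0.5733, 0.2001], dtype=float32), [np.float32(26.5), np.float32(101.3)], np.float32(0.139))]
[(1176, array([0.564, 0.196]), array([0.5688, 0.1996], dtype=float32), [np.float32(27.7), np.float32(101.3)], np.float32(0.138))]
```

View pics/v9.png

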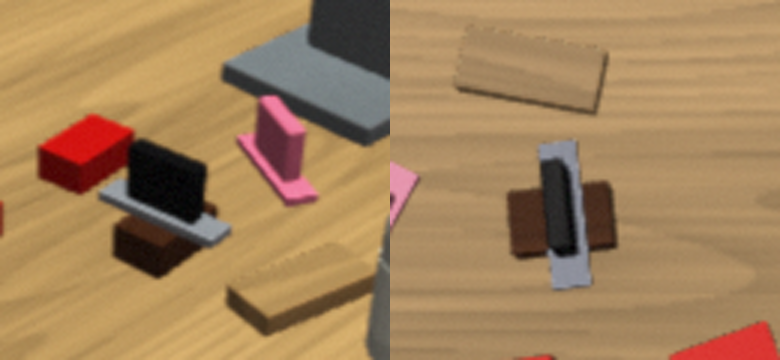

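View pics/v10.png

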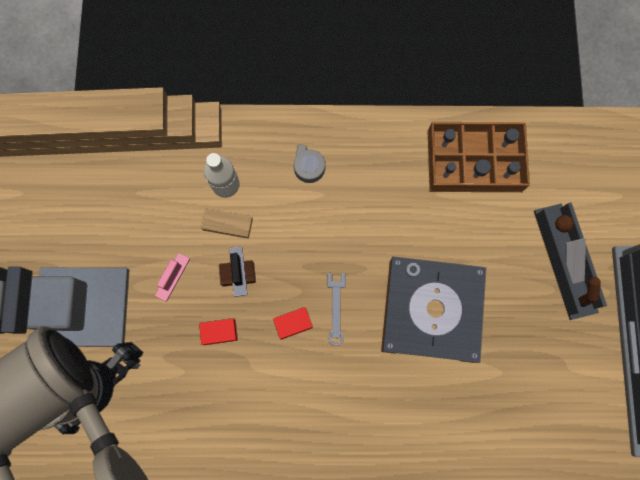

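The wrench lies flat astride its block at (238,271), the ring's holes are in line with the marks, the bystanders haven't moved, and the arm is clear.

```bash
python3 -c "
from rig import bot
bot.sign_off()"
```

```text
the job is handed in; nothing more can be done
```

The ring is locked and the wrench is back astride its block. I handed the job in about 21 s into the 54 s allowed; the system reports no verdict.

- **Insertion:** both pins went fully home. The downward move stopped at a tool height of 0.0822 m, where I expected 0.0823 m, and the picture showed the bar flat on the ring.
- **Turning:** I turned the ring clockwise until it stopped. The moment rose from about 0.1 to 1.65 N m at the stop.
- **Lock check:** afterwards the ring's holes lay at -0.113 rad and the plate marks at -0.114 rad, so they are in line.
- **Wrench on its block:** it lies flat, and in the scene camera its middle is about 2–3 mm from the block's middle. It lies across the block to within about 0.01 rad.
- **Everything else:** the bystanders and look-alikes show no movement in the last top picture, and the arm is clear with the gripper empty.

**Disagreement:** the two cameras differed by 2–4 mm in absolute positions. I aligned the wrench to the ring using the scene camera only.

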